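Turn the cork-backed template over at the steel stop

TASK

Turn the cork-backed aluminium template over without picking it up: with the fingertips, push it across the bench against the curved steel stop until it tips up and leans there, then reach behind the stop and push its raised upper edge back over, so that it lies flat on the bench in front of the stop with the cork face down. Never lift it clear of the bench, and leave the things round about where they stand.

Things in the scene. Friction and masses are not known exactly. Their poses are not given: they have to be found in the camera images.
- template: loose plate 105 (x) by 110 (y) by 8 mm, about 0.17 kg: 5 mm aluminium, 3 mm brown cork; three small holes near its -x edge, a 22x60 mm window. Origin in the middle of the plate, 4 mm above the bench at the start. z points out of the cork face: up at the start, down when turned over. x points roughly to the stop: rounded leading edge at +52 mm, trailing edge (the one to push) at -52 mm
- stop: fixed turning stop of bent, slippery polished steel, 150 mm wide (y). Origin on the bench, middle of the foot of the curved face; x level, from the open front to the back (the way to push), z up. The concave face starts at 35 degrees and steepens to 73: passes x 9 z 6, x 20 z 19, x 28 z 34, ends at x 37 z 58 mm. Behind it only ribs under 45 mm high and a 4 mm flange to x 75 mm
- stop_lip (a point): middle of the stop's free upper edge, at x 38, z 59 mm of the stop. Pushed in at bench level until its trailing edge is at the stop's foot, the template leans here by itself at about 57 degrees from level, its upper edge about 90 mm above the bench and 50 to 65 mm behind the foot; the part above the stop can be pushed over from behind
- corner0 (a point): corner of the template at its -x, -y, mid-thickness
- corner1 (a point): corner of the template at its -x, +y, mid-thickness
- corner2 (a point): corner of the template at its +x, +y, mid-thickness
- corner3 (a point): corner of the template at its +x, -y, mid-thickness
- dome_anvil: bystander: dark steel disc 50 mm across, 14 mm high, loose; origin under its middle
- beeswax: bystander: yellow-brown wax block 35 x 52 x 19 mm, loose; origin under its middle
- wax_pot: bystander: white round pot 50 mm across, 57 mm high, loose; origin under its middle
- spool_cream: bystander: spool of cream thread 60 mm across, 50 mm high, loose; origin under its middle
Things that resemble listed ones, but are neither listed nor needed, are in the scene too. Leave any pink look-alike of the template alone.

How it is judged:
On the way:
1. the template has been pushed up against the stop and leans on it, tipped up by more than 45 degrees, cork side towards the open front (angle between template's own z axis and vertical between 0.87 and 1.57 rad and contact force between template and stop above 0.05 N and x of template in the frame of stop above -0.04 m), for 0.2 s.
At the end, for the whole second after the job is handed in: the template lies at rest flat on the bench (within 4 degrees, middle under 9 mm up), cork face down, in front of the stop: its middle 35 to 200 mm before the foot of the curve and at most 120 mm to either side of the stop's middle (angle between template's own z axis and vertical above 3.07 rad and height (world z) of template below 0.009 m and x of template in the frame of stop between -0.2 and -0.035 m and y of template in the frame of stop between -0.12 and 0.12 m and linear speed of template below 0.01 m/s and angular speed of template below 0.1 rad/s); the robot touches nothing.
It fails at once if the template is lifted: all four corners more than 25 mm above the bench at once (height (world z) of each of corner0, corner1, corner2, corner3 above 0.025 m).
It fails at once if a bystander is pushed more than 20 mm away or tipped over (distance of any of dome_anvil, beeswax, wax_pot, spool_cream from where it was at the start of the episode above 0.02 m or angle between any of wax_pot, spool_cream's own z axis and vertical above 0.5 rad).
It also fails if it takes over 51 s, if anything falls off the work surface, if the arm or the gripper's body presses on something with over 40 N, if the wrist force passes 120 N, or if a joint passes its speed limit or range.

ROBOT

A 7-joint arm with a two-finger parallel gripper is mounted at the origin on a cart in front of the work surface, level with it; the furniture and walls round the work are solid. World frame = base frame: x ahead of the robot, y to its left, z up, the work surface at z = 0. Lengths are in m, angles in rad, forces in N, time in s.
With the tool pointing down it reaches from about 0.4 to 0.9 m from the base axis. Payload 5.6 kg.
Tool frame: the origin (TCP) lies at the very end of the fingers, on their centre line; the grasp point (between the pads) lies 19 mm behind it; z points along the fingers, y is the direction in which the jaws open and shut (so a half turn about z gives the same grasp; the last joint's range is limited). The gripper opens to 92 mm and grips with 3 to 60 N. Pads are 20 mm wide; open, the fingers measure 128 mm over their backs; the gripper's body (75 mm by 189 mm) begins 69 mm behind the grasp point.
Start: joints at [-1.317, 0.468, -0.012, 1.603, 0.006, 1.071, -0.056], TCP at [0.19, 0.622, 0.215] pointing down, gripper open.
Joint ranges: [-2.53, 2.53], [-0.31, 2.02], [-1.57, 1.55], [0.28, 2.44], [-1.29, 4.43], [0.15, 1.84], [-2.92, 2.92]. Speed limits (rad/s): [2.57, 2.57, 3.14, 3.14, 3.14, 3.14, 3.14].

INTERFACE

Orientations are given as a unit quaternion [w, x, y, z].
In Python, from station import arm gives the robot as it stands. The module is installed in compiled form; this text tells all that it offers.
- The arm moves only by the tool servo_tool, never from a script. Its argument "targets" is a list of rows, each a list of 2 entries, a list of its own where there are three numbers: the shift along the tool's x, y, z in cm, then the turn about the tool's z in rad. In form: [[[dx, dy, dz], roll], ...]. A call has 1 to 12 rows; each row shifts and turns the commanded pose from where the row before left it, along the tool's axes as they then stand; what a row does not reach is not made up. A row lasts 1/10 s, in which the tool goes at most 50 mm and 8.59 degrees, less where a joint would pass 70% of its speed; a pose out of reach is approached as far as the arm can. A call with a gripper value outside its range is refused whole. "grip" is the finger opening in cm, from 0 to 9.19, set as the call begins (left out, the last holds). The fingers move at their own pace and stop on an object; the grip force is fixed at half the most. Time passes only in rows, so rows that do not move let the fingers close. It gives the time, the measured TCP pose, the force and the opening at its end, in the units of the state.
- arm.get_obs(): the state, without advancing time (a new reading comes with each control period).
- arm.get_image(name): name is "side" or "top" or "wrist"; returns the picture (400x640x3 uint8, red, green, blue); there is no depth.
- arm.get_calibration(name): a dict with "fx", "fy", "cx", "cy" (pixels), "eye" and "orientation" of the camera in the world. Camera axes: x right, y down, z forward; pixel columns grow to the right and rows downward; lengths in m; the calibration is good to about 2 mm. A picture is of the moment at which its call begins: read the wrist's pose just before it. get_calibration takes no time and is no camera call; for the wrist camera it gives the pose at the moment of the call.
- arm.hand_in(): hands the job in, once; it reports no verdict.
Trained networks look in the newest picture that a camera, given by its name, has taken for a name from the list of things; names that differ only in an ending like _2 or _b are one class to them, and where a whole thing is asked for, a point or a joint stands for the part that bears it (a point fixed in the world has none). Each returns a list of dicts, best first, with "conf" (0 to 1); they miss things now and then, are a little off and sometimes report something else, mostly with a low value. They report only what shows in the picture. A call takes as long as a camera call. They do not tell look-alikes from the thing itself.
- arm.spot_in(camera, name): "position" ([x, y, z] in m, in the coordinates of the camera as it stood for that picture, good to about 4 mm: the middle of the surface that is visible of it).
- arm.cut_out(camera, name): "pixels" (400x640 bool, what is visible of it).
- arm.place_of(camera, name): "position" ([x, y, z] in m, in the coordinates of the camera as it stood for that picture, good to about 4 mm: a listed point, or the origin of a listed thing).
The state is a dict: "clock": time; "qpos": joint angles; "dq": joint speeds; "joint_efforts": joint torques, N m; "ee_pos": TCP position; "tcp_rot": TCP orientation; "ft_force": force on the tool from outside, world axes, zero at the start; "wrist_torque": the same for the moment, N m; "opening": finger opening in m.
Only numpy, scipy, OpenCV 4.12 (cv2) and the standard library are available. Lean on these libraries where they do the work, as an engineer would, in place of code of your own. Each camera call takes 0.05 s, during which the arm holds its last target.

## Working session

There is one attempt and no reset: what is moved stays moved. The work goes in short steps, Python scripts to look and compute and a tool call to move; the robot and the scene stay as the last step left them, time stands still between calls to the robot, and variables do not carry over. Pictures are saved under pics/ and viewed, and the job is handed in when it is done.

Besides the shell and the picture viewer there is one more tool, called after "Emit:" by a JSON object that holds its "op" and its "data", one argument or row to a line. servo_tool: Moves the arm, as the interface text tells. Its arguments: {"type":"object","properties":{"targets":{"type":"array"},"grip":{"type":"number"}},"required":["targets"]}

```bash
mkdir -p pics; cat > h.py <<'E'
import numpy as np, cv2
from station import arm
from scipy.spatial.transform import Rotation as R
def q2R(q): return R.from_quat([q[1],q[2],q[3],q[0]]).as_matrix()
def toworld(c,p): return q2R(c['orientation'])@np.array(p)+np.array(c['eye'])
def proj(c,p):
    v=q2R(c['orientation']).T@(np.array(p)-np.array(c['eye'])); return c['fx']*v[0]/v[2]+c['cx'],c['fy']*v[1]/v[2]+c['cy']
def shot(name,f):
    c=arm.get_calibration(name); im=arm.get_image(name); cv2.imwrite('pics/'+f,im[:,:,::-1]); return c,im
np.set_printoptions(precision=4,suppress=True)
E
python3 - <<'E'
from h import *
o=arm.get_obs(); print(o['clock'],o['ee_pos'],o['tcp_rot'],o['opening'])
for n in ['top','side']:
    c,im=shot(n,n+'0.png'); print(n,c)
    for t in ['template','stop','stop_lip','corner0','corner1','corner2','corner3','dome_anvil','beeswax','wax_pot','spool_cream']:
        if n=='side' and t[:3] in('dom','bee','wax','spo'): continue
        for d in arm.place_of(n,t)[:3]:print(t,round(d['conf'],2),toworld(c,d['position']))
print(arm.get_obs()['clock'])
E
```

```text
0.0 [0.19   0.621  0.2136] [-0.0001  0.1479  0.989  -0.0009] 0.09166621153843688
top {'fx': 407.9768460215686, 'fy': 407.9768460215686, 'cx': 323.2961001887228, 'cy': 197.50005644898405, 'eye': array([0.4052, 0.0424, 0.9214]), 'orientation': array([ 0.0479, -0.6997,  0.7103, -0.06  ])}
template 0.79 [0.569  0.0473 0.0031]
template 0.68 [0.4459 0.2422 0.0071]
stop 0.95 [ 0.545  -0.07    0.0004]
stop_lip 0.83 [ 0.5342 -0.1094  0.0592]
stop_lip 0.48 [ 0.3963 -0.124  -0.0019]
corner0 0.94 [0.4791 0.3099 0.0033]
corner0 0.93 [0.6399 0.0844 0.0071]
corner0 0.88 [0.3781 0.2719 0.0028]
corner1 0.94 [0.4791 0.3099 0.0033]
corner1 0.93 [0.6399 0.0844 0.0071]
corner1 0.88 [0.3781 0.2719 0.0028]
corner2 0.94 [0.4791 0.3099 0.0033]
corner2 0.93 [0.6399 0.0844 0.0071]
corner2 0.88 [0.3781 0.2719 0.0028]
corner3 0.94 [0.4791 0.3099 0.0033]
corner3 0.93 [0.6399 0.0844 0.0071]
corner3 0.88 [0.3781 0.2719 0.0028]
dome_anvil 0.77 [ 0.6951 -0.0318 -0.0049]
beeswax 0.82 [ 0.439   0.1005 -0.0022]
wax_pot 0.55 [ 0.4199 -0.0013  0.0031]
spool_cream 0.88 [ 0.3926 -0.1265 -0.0016]
side {'fx': 451.7484669367374, 'fy': 451.7484669367374, 'cx': 317.54121488632205, 'cy': 202.922757032759, 'eye': array([0.5025, 0.764 , 0.4682]), 'orientation': array([ 0.0097, -0.0237,  0.8614, -0.5073])}
template 0.76 [0.5714 0.0528 0.0044]
template 0.57 [0.4467 0.2453 0.0082]
stop 0.65 [ 0.5458 -0.0668  0.0015]
stop_lip 0.62 [ 0.5331 -0.1045  0.0663]
corner0 0.98 [0.4814 0.3106 0.0012]
corner0 0.97 [0.5128 0.2129 0.0003]
corner0 0.94 [ 0.6101 -0.0196  0.0012]
corner1 0.98 [0.4814 0.3106 0.0012]
corner1 0.97 [0.5128 0.2129 0.0003]
corner1 0.94 [ 0.6101 -0.0196  0.0012]
corner2 0.98 [0.4814 0.3106 0.0012]
corner2 0.97 [0.5128 0.2129 0.0003]
corner2 0.94 [ 0.6101 -0.0196  0.0012]
corner3 0.98 [0.4814 0.3106 0.0012]
corner3 0.97 [0.5128 0.2129 0.0003]
corner3 0.94 [ 0.6101 -0.0196  0.0012]
1.0
```

View pics/top0.png

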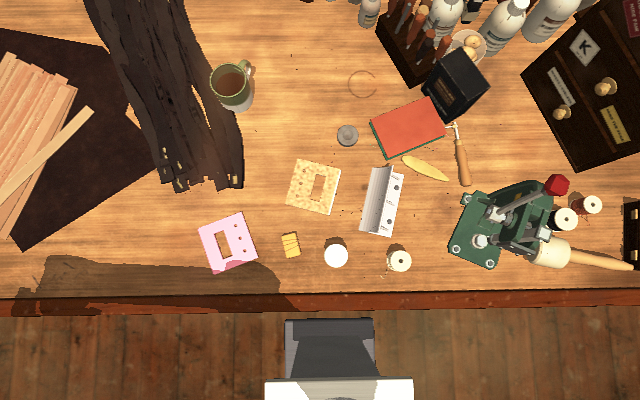

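View pics/side0.png

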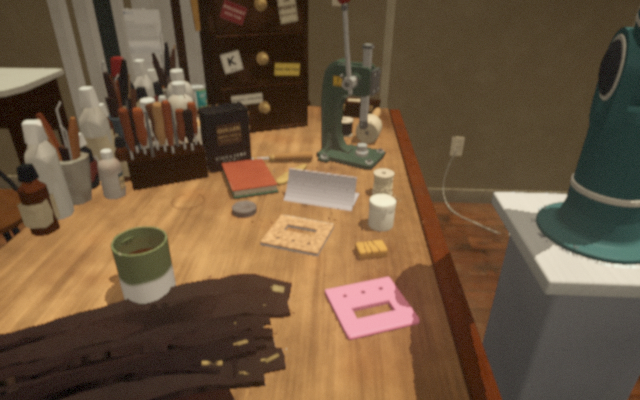

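The top view shows the cork template at px (313,186), the stop at (381,200) with its concave face to the left, and the pink look-alike at (228,242). The push therefore runs roughly along world -y. Next I'll fit the exact poses.

```bash
python3 - <<'E'
from h import *
c,im=shot('top','top1.png')
def ray(c,u,v,z):
    d=q2R(c['orientation'])@np.array([(u-c['cx'])/c['fx'],(v-c['cy'])/c['fy'],1]); e=np.array(c['eye']); return e+d*(z-e[2])/d[2]
for t,z in [('template',.008),('stop',.0)]:
    for d in arm.cut_out('top',t)[:2]:
        m=d['pixels'].astype(np.uint8); cs,_=cv2.findContours(m,cv2.RETR_EXTERNAL,cv2.CHAIN_APPROX_NONE)
        k=max(cs,key=cv2.contourArea)
        W=np.array([ray(c,u,v,z)[:2] for u,v in k[:,0]])*1000
        r=cv2.minAreaRect(W.astype(np.float32)); print(t,d['conf'],r); print(cv2.boxPoints(r))
cv2.imwrite('pics/crop.png',cv2.resize(im[120:290,200:440,::-1],None,fx=3.3,fy=3.3,interpolation=cv2.INTER_CUBIC))
E
```

```text
template 0.61 ((571.1712646484375, 47.814788818359375), (106.4159164428711, 110.18364715576172), 73.75611877441406)
[[503.3951  12.1415]
 [609.1801 -18.6797]
 [638.9474  83.488 ]
 [533.1624 114.3093]]
template 0.57 ((448.29473876953125, 239.68359375), (113.65254974365234, 109.0864028930664), 20.460464477539062)
[[375.9873 270.9216]
 [414.1196 168.7171]
 [520.6022 208.4456]
 [482.4699 310.6501]]
```

View pics/crop.png

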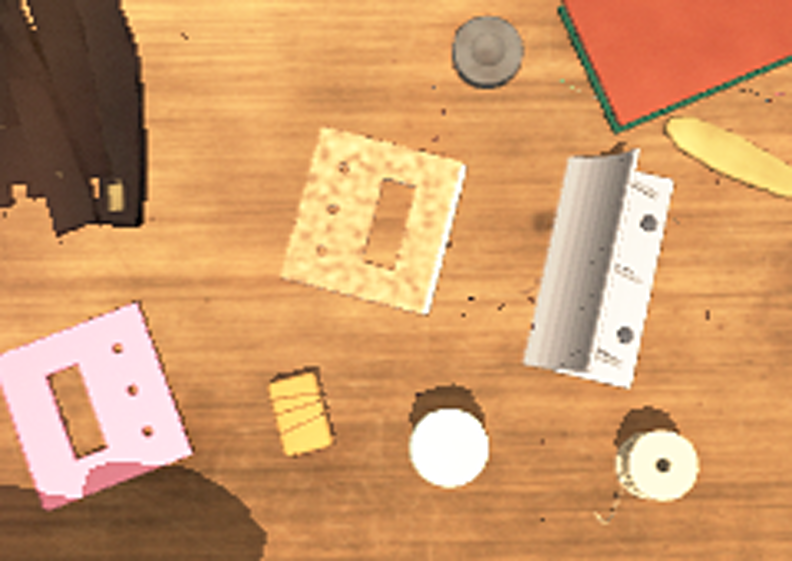

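```bash
cat >> h.py <<'E'
def ray(c,u,v,z):
    d=q2R(c['orientation'])@np.array([(u-c['cx'])/c['fx'],(v-c['cy'])/c['fy'],1]); e=np.array(c['eye']); return e+d*(z-e[2])/d[2]
E
python3 - <<'E'
from h import *
c=arm.get_calibration('top')
f=lambda x,y,z:ray(c,200+x/3.3,120+y/3.3,z)
P=dict(footA=f(568,157,0),footB=f(525,362,0),lipA=f(637,150,.059),lipB=f(590,372,.059),flA=f(672,180,.004),flB=f(632,387,.004),
t0=f(320,128,.008),t1=f(282,275,.008),t2=f(428,313,.008),t3=f(464,162,.008))
for k,v in P.items(): print(k,v)
for a,b in [('footA','footB'),('lipA','lipB'),('flA','flB'),('t0','t1'),('t3','t2'),('t0','t3'),('t1','t2')]:
    d=P[b]-P[a]; print(a,b,np.linalg.norm(d),np.degrees(np.arctan2(d[1],d[0])), (P[a]+P[b])/2)
for q in [arm.get_calibration('top')]:pass
R0=q2R(arm.get_obs()['tcp_rot']);print(R0)
for n in ['dome_anvil','wax_pot','beeswax','spool_cream']:
    pass
E
```

```text
footA [ 0.6155 -0.0889  0.    ]
footB [ 0.4722 -0.0544  0.    ]
lipA [ 0.6062 -0.1261  0.059 ]
lipB [ 0.4609 -0.0897  0.059 ]
flA [ 0.5973 -0.1604  0.004 ]
flB [ 0.4538 -0.1264  0.004 ]
t0 [0.6365 0.0845 0.008 ]
t1 [0.5336 0.1111 0.008 ]
t2 [0.506  0.0117 0.008 ]
t3 [ 0.6111 -0.0152  0.008 ]
footA footB 0.14740666750176554 166.46654636455227 [ 0.5439 -0.0716  0.    ]
lipA lipB 0.14980100509834438 165.93588289263434 [ 0.5335 -0.1079  0.059 ]
flA flB 0.14745229441467203 166.66235008446137 [ 0.5255 -0.1434  0.004 ]
t0 t1 0.10631039124922056 165.4888869191958 [0.5851 0.0978 0.008 ]
t3 t2 0.10843443243585328 165.59233223149656 [ 0.5585 -0.0017  0.008 ]
t0 t3 0.10294115350647766 -104.32601536056573 [0.6238 0.0346 0.008 ]
t1 t2 0.10315194522973686 -105.50614510727972 [0.5198 0.0614 0.008 ]
[[-0.9563  0.2925  0.    ]
 [ 0.2925  0.9563  0.    ]
 [-0.      0.0001 -1.    ]]
```

Emit:
{"op": "servo_tool", "data": {
  "targets": [
    [[0, 0, 0], 0.139],
    [[0, 0, 0], 0.139],
    [[0, 0, 0], 0.139],
    [[0, 0, 0], 0.139],
    [[0, 0, 0], 0.139],
    [[0, 0, 0], 0.139],
    [[0, 0, 0], 0.139],
    [[0, 0, 0], 0.139],
    [[0, 0, 0], 0.139],
    [[0, 0, 0], 0.139],
    [[0, 0, 0], 0.134]
  ],
  "grip": 5.5
}}

```text
clock: 2.25
ee_pos: [0.1901, 0.6216, 0.2146]
tcp_rot: [-0.0, 0.791, 0.611, 0.0]
ft_force: [-0.5, -0.3, -0.3]
opening: 0.0552
```

```bash
cat >> h.py <<'E'
SO=np.array([0.5442,-0.0710,0]); a=np.radians(-103.6); SX=np.array([np.cos(a),np.sin(a),0]); SY=np.array([-SX[1],SX[0],0])
def st(p): d=np.array(p)-SO; return np.array([d@SX,d@SY,d[2]])
def go(tgt):
    o=arm.get_obs(); Rm=q2R(o['tcp_rot']); print('clk',o['clock'],'tcp',o['ee_pos'],'stop',st(o['ee_pos']),'yang',np.degrees(np.arctan2(Rm[1,1],Rm[0,1])),'F',o['ft_force'],'q',o['qpos'])
    t=SO+tgt[0]*SX+tgt[1]*SY+np.array([0,0,tgt[2]]); print('need cm',Rm.T@(t-o['ee_pos'])*100)
E
python3 - <<'E'
from h import *
go([-0.204,-0.002,0.2])
E
```

```text
clk 2.25 tcp [0.1901 0.6216 0.2146] stop [-0.5899 -0.5071  0.2146] yang -14.644305673797913 F [-0.5168 -0.3136 -0.3148] q [-1.5518  0.4732  0.3124  1.6202 -0.1602  1.0732 -1.4506]
need cm [-37.666   51.2021   1.457 ]
```

Emit:
{"op": "servo_tool", "data": {
  "targets": [
    [[-2.35, 3.2, 0], 0],
    [[-2.35, 3.2, 0], 0],
    [[-2.35, 3.2, 0], 0],
    [[-2.35, 3.2, 0], 0],
    [[-2.35, 3.2, 0], 0],
    [[-2.35, 3.2, 0], 0],
    [[-2.35, 3.2, 0], 0],
    [[-2.35, 3.2, 0], 0],
    [[-2.35, 3.2, 0], 0],
    [[-2.35, 3.2, 0], 0],
    [[-2.35, 3.2, 0], 0],
    [[-2.35, 3.2, 0], 0]
  ]
}}

```text
clock: 3.45
ee_pos: [0.4933, 0.2521, 0.2149]
tcp_rot: [-0.0, 0.79, 0.614, 0.0]
ft_force: [0.7, -0.4, 1.1]
opening: 0.0549
```

```bash
python3 - <<'E'
from h import *
go([-0.208,-0.002,0.1])
E
```

```text
clk 3.45 tcp [0.4933 0.2521 0.2149] stop [-0.3021 -0.1255  0.2149] yang -14.312039748966054 F [ 0.6859 -0.3811  1.1036] q [-0.9315  0.3189  0.4898  1.8676 -0.1769  0.997  -0.616 ]
need cm [-9.2635 12.4602 11.4854]
```

Emit:
{"op": "servo_tool", "data": {
  "targets": [
    [[-2.3, 3.1, 1.0], 0],
    [[-2.3, 3.1, 2.0], 0],
    [[-2.3, 3.1, 2.5], 0],
    [[-2.3, 3.1, 3.0], 0],
    [[0, 0, 3.0], 0],
    [[0, 0, 0], 0],
    [[0, 0, 0], 0]
  ]
}}

```text
clock: 4.15
ee_pos: [0.5895, 0.1342, 0.0997]
tcp_rot: [-0.0, 0.79, 0.614, -0.0]
ft_force: [0.3, -0.3, -1.1]
opening: 0.055
```

```bash
python3 - <<'E'
from h import *
go([-0.206,-0.002,0.003])
c,im=shot('side','s1.png')
E
```

```text
clk 4.15 tcp [0.5895 0.1342 0.0997] stop [-0.2101 -0.0042  0.0997] yang -14.281263185177021 F [ 0.3072 -0.2718 -1.1092] q [-0.6275  0.5585  0.465   1.8297 -0.3281  0.8308 -0.2487]
need cm [-0.4023  0.2362  9.6722]
```

View pics/s1.png

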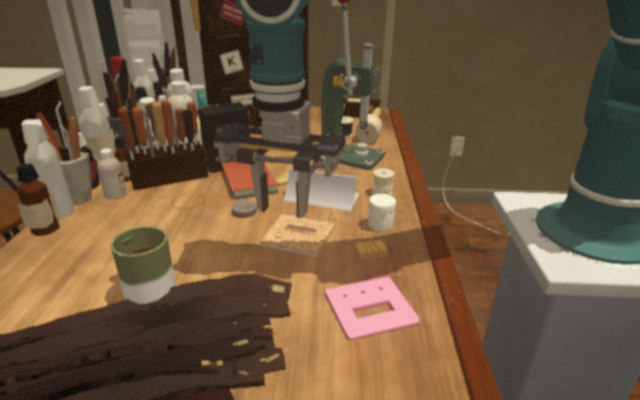

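Emit:
{"op": "servo_tool", "data": {
  "targets": [
    [[0, 0.2, 2.5], 0],
    [[0, 0, 2.5], 0],
    [[0, 0, 2.0], 0],
    [[0, 0, 1.5], 0],
    [[0, 0, 0.8], 0],
    [[0, 0, 0.35], 0],
    [[0, 0, 0], 0]
  ]
}}

```text
clock: 4.9
ee_pos: [0.5921, 0.1333, 0.0036]
tcp_rot: [0.0, 0.79, 0.614, 0.0]
ft_force: [0.8, -0.5, -0.0]
opening: 0.0555
```

Emit:
{"op": "servo_tool", "data": {
  "targets": [
    [[-1, 0, 0], 0],
    [[-1, 0, 0], 0],
    [[-0.8, 0, 0], 0],
    [[-0.8, 0, 0], 0],
    [[-0.8, 0, 0], 0],
    [[-0.8, 0, 0], 0],
    [[-0.8, 0, 0], 0],
    [[-0.8, 0, 0], 0],
    [[-0.8, 0, 0], 0],
    [[0, 0, 0], 0]
  ]
}}

```text
clock: 5.9
ee_pos: [0.5728, 0.0576, 0.0032]
tcp_rot: [0.0, 0.79, 0.613, -0.0]
ft_force: [0.4, 0.1, -0.1]
opening: 0.0551
```

```bash
python3 - <<'E'
from h import *
go([-0.017,-0.002,0.003])
c,im=shot('side','s2.png')
cc,im2=shot('top','t2.png')
s=np.hstack([im[150:290,200:420],im2[120:260,270:430]]);cv2.imwrite('pics/j2.png',cv2.resize(s[:,:,::-1],None,fx=2.1,fy=2.1))
E
```

```text
clk 5.9 tcp [0.5728 0.0576 0.0032] stop [-0.1317 -0.0024  0.0032] yang -14.41343836787271 F [ 0.4109  0.0722 -0.1295] q [-0.4537  0.6649  0.3844  1.9295 -0.406   0.6232 -0.0612]
need cm [-11.4705   0.2062   0.034 ]
```

View pics/j2.png

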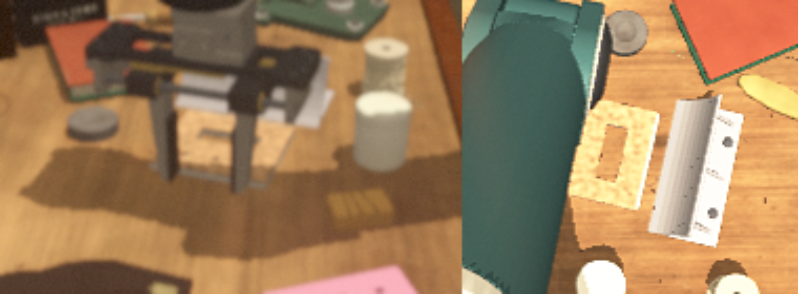

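Emit:
{"op": "servo_tool", "data": {
  "targets": [
    [[-0.6, 0, 0], -0.007],
    [[-0.6, 0, 0], -0.007],
    [[-0.6, 0, 0], 0],
    [[-0.6, 0, 0], 0],
    [[-0.6, 0, 0], 0],
    [[-0.6, 0, 0], 0],
    [[-0.6, 0, 0], 0],
    [[-0.6, 0, 0], 0],
    [[-0.6, 0, 0], 0],
    [[-0.6, 0, 0], 0],
    [[0, 0, 0], 0]
  ]
}}

```text
clock: 7.1
ee_pos: [0.5582, -0.0006, 0.003]
tcp_rot: [0.0, 0.786, 0.618, -0.001]
ft_force: [0.2, 1.4, -0.2]
opening: 0.0548
```

```bash
python3 - <<'E'
from h import *
go([-0.017,-0.002,0.003])
c,im=shot('side','s3.png')
cc,im2=shot('top','t3.png')
s=np.hstack([im[150:290,200:420],im2[120:260,270:430]]);cv2.imwrite('pics/j3.png',cv2.resize(s[:,:,::-1],None,fx=2.1,fy=2.1))
E
```

```text
clk 7.1 tcp [ 0.5582 -0.0006  0.003 ] stop [-0.0717 -0.0029  0.003 ] yang -13.611310766055627 F [ 0.2403  1.3637 -0.1807] q [-0.3508  0.6438  0.3743  1.9714 -0.3983  0.5985  0.0508]
need cm [-5.472   0.0909  0.009 ]
```

View pics/j3.png

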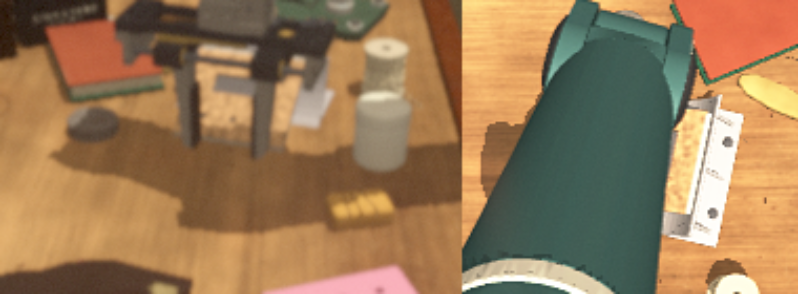

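Template is climbing the curve. I'll keep pushing.

Emit:
{"op": "servo_tool", "data": {
  "targets": [
    [[-0.5, 0, 0], 0],
    [[-0.5, 0, 0], 0],
    [[-0.5, 0, 0], 0],
    [[-0.5, 0, 0], 0],
    [[-0.5, 0, 0], 0],
    [[-0.5, 0, 0], 0],
    [[-0.5, 0, 0], 0],
    [[-0.5, 0, 0], 0],
    [[-0.5, 0, 0], 0],
    [[-0.5, 0, 0], 0],
    [[0, 0, 0], 0]
  ]
}}

```text
clock: 8.3
ee_pos: [0.5468, -0.0487, 0.0031]
tcp_rot: [0.0, 0.786, 0.618, -0.0]
ft_force: [-0.6, 0.3, -0.7]
opening: 0.0551
```

```bash
python3 - <<'E'
from h import *
go([-0.017,-0.002,0.003])
c,im=shot('side','s4.png')
cc,im2=shot('top','t4.png')
s=np.hstack([im[150:290,200:420],im2[120:260,270:430]]);cv2.imwrite('pics/j4.png',cv2.resize(s[:,:,::-1],None,fx=2.1,fy=2.1))
E
```

```text
clk 8.3 tcp [ 0.5468 -0.0487  0.0031] stop [-0.0223 -0.0027  0.0031] yang -13.596835985587612 F [-0.6068  0.3369 -0.7399] q [-0.2618  0.6319  0.3687  1.9941 -0.3951  0.5847  0.1378]
need cm [-0.5341  0.0684  0.0151]
```

View pics/j4.png

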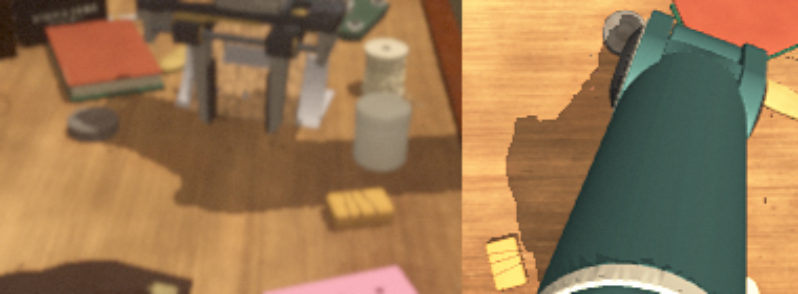

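Emit:
{"op": "servo_tool", "data": {
  "targets": [
    [[-0.2, 0, 0], 0],
    [[-0.2, 0, 0], 0],
    [[-0.2, 0, 0], 0],
    [[0, 0, 0], 0],
    [[0, 0, 0], 0],
    [[0, 0, 0], 0]
  ]
}}

```text
clock: 9.0
ee_pos: [0.5457, -0.053, 0.0031]
tcp_rot: [-0.0, 0.785, 0.619, 0.0]
ft_force: [0.2, 2.8, 0.1]
opening: 0.0546
```

Emit:
{"op": "servo_tool", "data": {
  "targets": [
    [[0.3, 0, 0], 0],
    [[1, 0, 0], 0],
    [[2, 0, 0], 0],
    [[4, 0, 0], 0],
    [[4, 0, -1], 0],
    [[2, 0, -3], 0],
    [[1, 0, -5], 0],
    [[0, 0, -5], 0],
    [[0, 0, -3], 0],
    [[0, 0, 0], 0]
  ]
}}

```text
clock: 10.0
ee_pos: [0.5821, 0.0863, 0.177]
tcp_rot: [0.002, 0.785, 0.619, 0.004]
ft_force: [-0.1, -0.8, -0.9]
opening: 0.055
```

```bash
python3 - <<'E'
from h import *
go([-0.017,-0.002,0.003])
c,im=shot('side','s5.png')
for t in ['template','corner2','corner3']:
    for d in arm.place_of('side',t)[:4]:print(t,round(d['conf'],2),toworld(c,d['position']),st(toworld(c,d['position'])))
cc,im2=shot('top','t5.png')
for t in ['template','corner2']:
    for d in arm.place_of('top',t)[:4]:print(t,round(d['conf'],2),toworld(cc,d['position']),st(toworld(cc,d['position'])))
s=np.hstack([im[150:290,200:420],im2[120:260,270:430]]);cv2.imwrite('pics/j5.png',cv2.resize(s[:,:,::-1],None,fx=2.1,fy=2.1))
E
```

```text
clk 10.0 tcp [0.5821 0.0863 0.177 ] stop [-0.1618 -0.0002  0.177 ] yang -13.497486074111162 F [-0.0553 -0.7909 -0.853 ] q [-0.6016  0.4265  0.5136  1.8279 -0.2551  0.9435 -0.2128]
need cm [-14.5471  -0.3487  17.3327]
template 0.76 [0.4459 0.243  0.0073] [-0.282  -0.1694  0.0073]
template 0.59 [ 0.5384 -0.0938  0.048 ] [ 0.0235 -0.0003  0.048 ]
corner2 0.85 [ 0.587  -0.1338  0.0891] [0.051  0.0564 0.0891]
corner2 0.8 [0.4826 0.3102 0.0023] [-0.356  -0.1495  0.0023]
corner2 0.79 [ 0.4815 -0.1078  0.0918] [ 0.0505 -0.0523  0.0918]
corner2 0.75 [0.412  0.1736 0.0065] [-0.2067 -0.186   0.0065]
corner3 0.85 [ 0.587  -0.1338  0.0891] [0.051  0.0564 0.0891]
corner3 0.8 [0.4826 0.3102 0.0023] [-0.356  -0.1495  0.0023]
corner3 0.79 [ 0.4815 -0.1078  0.0918] [ 0.0505 -0.0523  0.0918]
corner3 0.75 [0.412  0.1736 0.0065] [-0.2067 -0.186   0.0065]
template 0.83 [ 0.5386 -0.096   0.0473] [0.0256 0.0004 0.0473]
corner2 0.74 [ 0.5828 -0.1342  0.088 ] [0.0523 0.0524 0.088 ]
corner2 0.6 [ 0.4791 -0.1043  0.0908] [ 0.0477 -0.0555  0.0908]
```

View pics/j5.png

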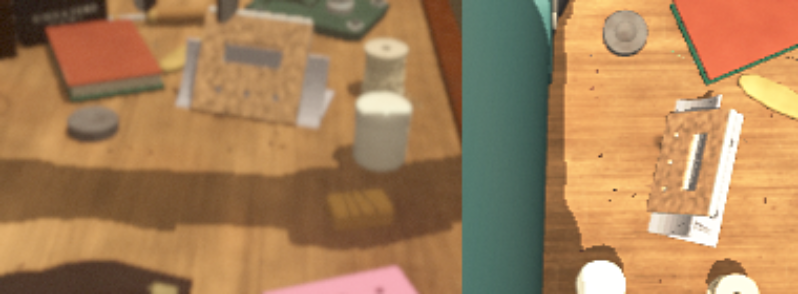

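Emit:
{"op": "servo_tool", "data": {
  "targets": [
    [[-2.2, 0, 0], 0],
    [[-3, 0, 0], 0],
    [[-3, 0, 0], 0],
    [[-3, 0, 0], 0],
    [[-3, 0, 0], 0],
    [[-3, 0, 0], 0],
    [[-3, 0, 0], 0],
    [[-3, 0, 0], 0],
    [[-2, 0, 0], 0],
    [[-1, 0, 0], 0],
    [[0, 0, 0], 0],
    [[0, 0, 0], 0]
  ],
  "grip": 6.6
}}

```text
clock: 11.55
ee_pos: [0.518, -0.1683, 0.1717]
tcp_rot: [-0.0, 0.785, 0.619, -0.0]
ft_force: [0.3, 1.1, -0.0]
opening: 0.066
```

```bash
python3 - <<'E'
from h import *
go([0.1,0,0.076])
c,im=shot('side','s6.png')
cc,im2=shot('top','t6.png')
s=np.hstack([im[50:290,150:420],im2[50:290,300:500]]);cv2.imwrite('pics/j6.png',cv2.resize(s[:,:,::-1],None,fx=1.7,fy=1.7))
E
```

```text
clk 11.55 tcp [ 0.518  -0.1683  0.1717] stop [ 0.1007 -0.0026  0.1717] yang -13.478137787496536 F [ 0.276   1.1133 -0.0443] q [-0.219   0.3732  0.586   1.9329 -0.2586  0.9106  0.2603]
need cm [0.0647 0.2702 9.5681]
```

View pics/j6.png

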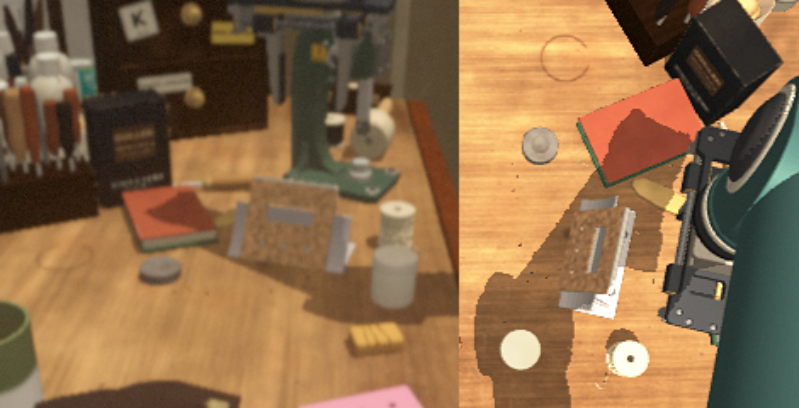

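```bash
python3 - <<'E'
from h import *
c=arm.get_calibration('side');t=arm.get_calibration('top')
for u,v in [(250,162),(208,169)]: print(ray(c,u,v,0),st(ray(c,u,v,0)))
# top corners in top view, crop(672,62),(702,112)? full
for z in (0.08,.1,.12,.14):
    print(z,[ray(t,300+x/1.7,50+y/1.7,z)[:2] for x,y in [(712,118),(675,60),(780,62)]])
    print([proj(c,ray(t,300+712/1.7,50+118/1.7,z)),proj(c,ray(t,300+780/1.7,50+62/1.7,z))])
o=arm.get_obs();p=o['ee_pos'];print(p+0.095*SY-0.0375*SX,p+0.095*SY+0.0375*SX)
E
```

```text
[ 0.7243 -0.2824  0.    ] [0.1631 0.2248 0.    ]
[ 0.8195 -0.2335  0.    ] [0.0932 0.3058 0.    ]
0.08 [array([ 0.6953, -0.8405]), array([ 0.7745, -0.8046]), array([ 0.7704, -0.9434])]
[(np.float64(285.2574008398203), np.float64(77.52165702767954)), (np.float64(268.38494950877765), np.float64(70.48293454200021))]
0.1 [array([ 0.6884, -0.8195]), array([ 0.7657, -0.7845]), array([ 0.7617, -0.9199])]
[(np.float64(286.39320278538133), np.float64(73.2118598170834)), (np.float64(269.5568865660951), np.float64(66.44960796485552))]
0.12 [array([ 0.6815, -0.7985]), array([ 0.7569, -0.7644]), array([ 0.7531, -0.8965])]
[(np.float64(287.57074577294003), np.float64(68.74367634286801)), (np.float64(270.772730613801), np.float64(62.265171539148184))]
0.14 [array([ 0.6746, -0.7775]), array([ 0.7481, -0.7442]), array([ 0.7444, -0.8731])]
[(np.float64(288.7923738676317), np.float64(64.10821205663004)), (np.float64(272.0349962406275), np.float64(57.920971082044304))]
[ 0.6193 -0.1536  0.1718] [ 0.6017 -0.2265  0.1718]
```

Emit:
{"op": "servo_tool", "data": {
  "targets": [
    [[0, 0.2, 2], 0],
    [[0, 0, 3], 0],
    [[0, 0, 2.5], 0],
    [[0, 0, 1.3], 0],
    [[0, 0, 0.5], 0],
    [[0, 0, 0], 0],
    [[0, 0, 0], 0]
  ]
}}

```text
clock: 12.35
ee_pos: [0.5206, -0.1699, 0.0801]
tcp_rot: [0.001, 0.785, 0.619, 0.001]
ft_force: [0.5, 0.1, -0.6]
opening: 0.0654
```

Emit:
{"op": "servo_tool", "data": {
  "targets": [
    [[0.8, 0, 0], 0],
    [[0.8, 0, 0], 0],
    [[0.5, 0, 0], 0],
    [[0.5, 0, 0], 0],
    [[0.5, 0, 0], 0],
    [[0.5, 0, 0], 0],
    [[0.5, 0, 0], 0],
    [[0, 0, 0], 0]
  ]
}}

```text
clock: 13.15
ee_pos: [0.5295, -0.1293, 0.0791]
tcp_rot: [0.0, 0.785, 0.619, 0.0]
ft_force: [-0.1, 0.2, -0.8]
opening: 0.0663
```

```bash
python3 - <<'E'
from h import *
go([0.0,0,0.076])
c,im=shot('side','s7.png')
cc,im2=shot('top','t7.png')
s=np.hstack([im[50:290,150:420],im2[50:290,300:500]]);cv2.imwrite('pics/j7.png',cv2.resize(s[:,:,::-1],None,fx=1.7,fy=1.7))
E
```

```text
clk 13.15 tcp [ 0.5295 -0.1293  0.0791] stop [ 0.0601 -0.0005  0.0791] yang -13.480727459566632 F [-0.0918  0.1969 -0.7515] q [-0.2257  0.5126  0.5125  1.9889 -0.3686  0.731   0.2749]
need cm [6.0113 0.0672 0.3112]
```

View pics/j7.png

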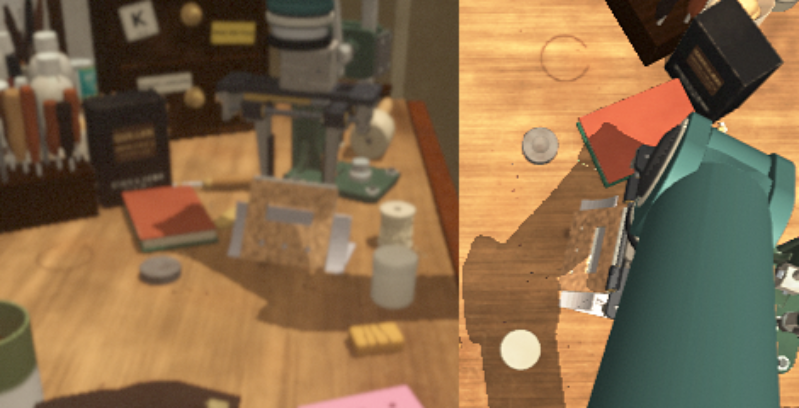

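Emit:
{"op": "servo_tool", "data": {
  "targets": [
    [[0.4, 0, 0], 0],
    [[0.4, 0, 0], 0],
    [[0.4, 0, 0], 0],
    [[0.4, 0, 0], 0],
    [[0.4, 0, 0], 0],
    [[0.4, 0, 0], 0],
    [[0.4, 0, 0], 0],
    [[0, 0, 0], 0]
  ]
}}

```text
clock: 14.05
ee_pos: [0.536, -0.1017, 0.079]
tcp_rot: [-0.0, 0.785, 0.619, 0.0]
ft_force: [0.0, 0.5, -0.2]
opening: 0.0662
```

```bash
python3 - <<'E'
from h import *
go([0.0,0,0.076])
c,im=shot('side','s8.png')
for t in ['template','corner2']:
    for d in arm.place_of('side',t)[:5]:print(t,round(d['conf'],2),st(toworld(c,d['position'])))
cv2.imwrite('pics/j8.png',cv2.resize(im[80:280,180:420,::-1],None,fx=3,fy=3))
E
```

```text
clk 14.05 tcp [ 0.536  -0.1017  0.079 ] stop [ 0.0318 -0.0007  0.079 ] yang -13.455993160001665 F [ 0.0405  0.4722 -0.2273] q [-0.2757  0.5132  0.5105  1.9875 -0.3679  0.7316  0.2228]
need cm [3.1759 0.0815 0.3044]
template 0.8 [-0.2836 -0.169   0.0071]
template 0.77 [ 0.0035 -0.0027  0.0519]
template 0.25 [-0.0027 -0.0563  0.0032]
corner2 0.9 [-0.0038  0.0542  0.0015]
corner2 0.8 [-0.2909 -0.2428 -0.0018]
corner2 0.78 [0.0213 0.0557 0.1031]
corner2 0.77 [-0.2703 -0.0932  0.0009]
corner2 0.63 [-0.0038 -0.0544  0.0025]
```

View pics/j8.png

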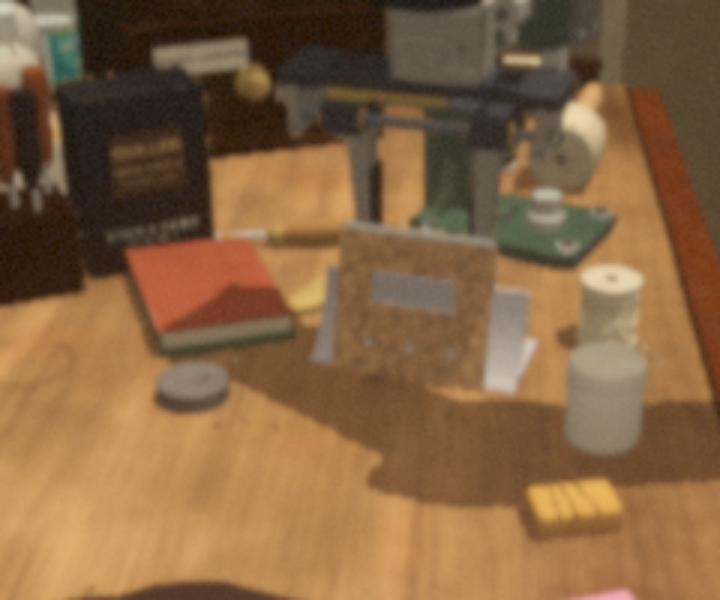

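Emit:
{"op": "servo_tool", "data": {
  "targets": [
    [[0.3, 0, 0], 0],
    [[0.3, 0, 0], 0],
    [[0.3, 0, 0], 0],
    [[0.3, 0, 0], 0],
    [[0.3, 0, 0], 0],
    [[0.3, 0, 0], 0],
    [[0.3, 0, 0], 0],
    [[0.3, 0, 0], 0],
    [[0.3, 0, 0], 0],
    [[0.3, 0, 0], 0],
    [[0.3, 0, 0], 0],
    [[0, 0, 0], 0]
  ]
}}

```text
clock: 15.4
ee_pos: [0.5437, -0.07, 0.0791]
tcp_rot: [-0.0, 0.785, 0.619, 0.0]
ft_force: [0.1, -0.9, 0.3]
opening: 0.0662
```

```bash
python3 - <<'E'
from h import *
go([-0.02,0,0.076])
c,im=shot('side','s9.png')
for t in ['template','corner2']:
    for d in arm.place_of('side',t)[:5]:print(t,round(d['conf'],2),st(toworld(c,d['position'])))
cv2.imwrite('pics/j9.png',cv2.resize(im[80:280,180:420,::-1],None,fx=3,fy=3))
E
```

```text
clk 15.4 tcp [ 0.5437 -0.07    0.0791] stop [-0.0008 -0.0007  0.0791] yang -13.483121720324903 F [ 0.1218 -0.8995  0.3048] q [-0.3327  0.5164  0.5087  1.9812 -0.3674  0.7342  0.1618]
need cm [1.9154 0.0745 0.309 ]
template 0.92 [-0.2825 -0.171   0.0053]
template 0.67 [-0.0532 -0.0006  0.0355]
corner2 0.94 [-0.2094 -0.1835  0.0047]
corner2 0.92 [-0.3551 -0.1514  0.0004]
corner2 0.91 [-0.0901  0.0593  0.0664]
corner2 0.82 [-0.093  -0.0515  0.0654]
corner2 0.69 [-0.0058  0.0569  0.0061]
```

View pics/j9.png

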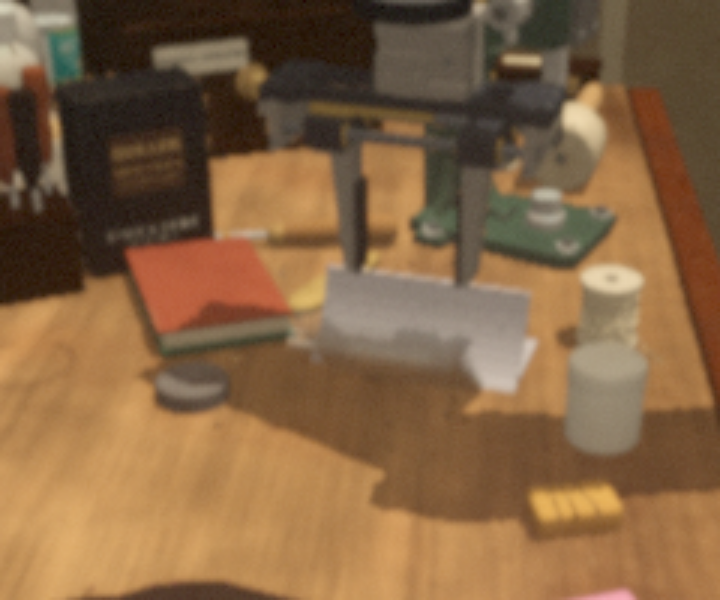

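The template vanished edge-on in this picture, which suggests it was caught mid-fall. I'll raise the tool and look again.

Emit:
{"op": "servo_tool", "data": {
  "targets": [
    [[0, 0, -1], 0],
    [[0, 0, -3], 0],
    [[-2, 0, -3], 0],
    [[-4, 0, 0], 0],
    [[-4, 0, 0], 0],
    [[-4, 0, 0], 0],
    [[0, 0, 0], 0],
    [[0, 0, 0], 0]
  ]
}}

```text
clock: 16.35
ee_pos: [0.5106, -0.2078, 0.1498]
tcp_rot: [0.0, 0.786, 0.618, 0.0]
ft_force: [-0.6, 0.2, -0.1]
opening: 0.0657
```

```bash
python3 - <<'E'
from h import *
go([-0.02,0,0.076])
c,im=shot('side','s10.png')
cc,im2=shot('top','t10.png')
for t in ['template','corner2']:
    for d in arm.place_of('side',t)[:6]:print(t,round(d['conf'],2),st(toworld(c,d['position'])))
for t in ['template','dome_anvil','beeswax','wax_pot','spool_cream']:
    for d in arm.place_of('top',t)[:2]:print(t,round(d['conf'],2),toworld(cc,d['position']),st(toworld(cc,d['position'])))
s=np.hstack([im[80:290,180:420],im2[80:290,270:480]]);cv2.imwrite('pics/j10.png',cv2.resize(s[:,:,::-1],None,fx=1.75,fy=1.75))
E
```

```text
clk 16.35 tcp [ 0.5106 -0.2078  0.1498] stop [ 0.1409 -0.0005  0.1498] yang -13.692873786055545 F [-0.6307  0.2173 -0.1336] q [-0.1474  0.4193  0.5965  1.9362 -0.3031  0.8744  0.3665]
need cm [16.0879  0.0209  7.3802]
template 0.71 [-0.2829 -0.1689  0.0078]
template 0.61 [-0.0676 -0.0013  0.0067]
corner2 0.91 [-0.0069 -0.0544  0.0076]
corner2 0.85 [-0.2929 -0.2407  0.0019]
corner2 0.84 [-0.0151  0.0529  0.0043]
corner2 0.78 [-0.119  -0.0521  0.0048]
corner2 0.69 [ 0.0338 -0.0057  0.0655]
corner2 0.68 [-0.2038 -0.1863  0.0078]
template 0.86 [0.4477 0.2397 0.0054] [-0.2793 -0.1668  0.0054]
template 0.73 [ 0.5582 -0.0112  0.0045] [-0.0615 -0.0004  0.0045]
dome_anvil 0.82 [ 0.6954 -0.0322 -0.0006] [-0.0733  0.1379 -0.0006]
beeswax 0.73 [0.4397 0.1022 0.    ] [-0.1438 -0.1423  0.    ]
beeswax 0.15 [ 0.4908 -0.0473  0.0021] [-0.0105 -0.0575  0.0021]
wax_pot 0.92 [ 0.4205 -0.0021  0.0055] [-0.0379 -0.1365  0.0055]
wax_pot 0.69 [ 0.4421  0.0998 -0.0011] [-0.142  -0.1394 -0.0011]
spool_cream 0.87 [ 0.395 -0.124 -0.002] [ 0.0866 -0.1325 -0.002 ]
```

View pics/j10.png

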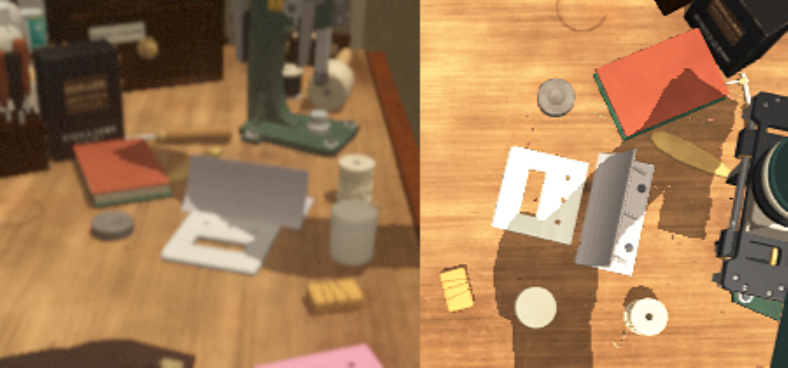

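```bash
python3 - <<'E'
from h import *
arm.hand_in(); print(arm.get_obs()['clock'])
E
```

```text
the job is handed in; nothing more can be done
the job is handed in; nothing more can be done
```

The template is turned over and lying in front of the stop, and I handed the job in at about 17 s of the 51 s allowed. The hand-in reports no verdict.

**What I did:** I pushed the template with two spread fingertips against the stop, where it tipped up and leaned by itself at about 58°, cork to the front. Then I reached over behind the stop and pushed its upper edge past vertical, and it fell forward.

**Last checks (side and top pictures):**
- **Template:** it lies aluminium side up. Its middle is about 61 to 68 mm in front of the foot (the two cameras differ slightly) and within about 1 mm of the stop's centre line. The corners found read 4 to 8 mm high, so it looks flat. I did not measure its tilt or whether it was at rest more precisely than that.
- **Surroundings:** the four bystanders are within about 4 mm of where they started, which is measurement noise.
- **Robot:** the gripper was about 0.14 m behind the foot and 0.15 m up, touching nothing.

**What disagreed:** a picture taken as the template tipped over did not show it, while the network reported it part-way down. The next pictures showed it flat. The networks also kept reporting the pink look-alike as a template, and gave a few false low-value hits. I set these aside by position.

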